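# Open the glue warmer for refilling

### The arm

A 6-joint arm with a two-finger parallel gripper is mounted at the origin on the work surface. World frame = base frame: x ahead of the robot, y to its left, z up, the work surface at z = 0. Lengths are in m, angles in rad, forces in N, time in s.
With the tool pointing down it reaches from about 0.425 to 1.125 m from the base axis. Payload 14.9 kg.
Tool frame: the origin (TCP) lies between the finger pads, 19 mm behind the fingertips; this is the grasp point; z points along the fingers, y is the line along which they close (so a half turn about z gives the same grasp; the last joint's range is limited). The gripper opens to 91 mm and grips with 3 to 60 N. Pads are 32 mm wide; open, the fingers measure 118 mm over their backs; the gripper's body (76 mm by 178 mm) begins 60 mm behind the grasp point.
Start: joints at [-1.191, 0.379, 1.734, -0, 1.028, -0.033], TCP at [0.281, -0.641, 0.233] pointing down, gripper open.
Joint ranges: [-2.77, 2.77], [-0.74, 2.19], [0, 2.66], [-1.06, 4.2], [0.31, 2.87], [-3.08, 3.08]. Speed limits (rad/s): [1.89, 1.89, 2.39, 3.14, 3.14, 3.14].

### API

Orientations are given as [roll, pitch, yaw] about the fixed x, y, z axes, in that order (R = Rz(yaw) Ry(pitch) Rx(roll)).
In Python, from station import state, snapshot, hand_in gives the robot as it stands. The module is installed in compiled form; this text tells all that it offers.
- The arm moves only by the tool carry_out, never from a script. Its argument "targets" is text: rows parted by semicolons, each of 7 numbers parted by spaces: the shift along the tool's x, y, z in mm, then the turn, a rotation vector about the tool's x, y, z in degrees, then the closure, from -1 (fully open) to 1 (shut). A call has 1 to 8 rows; each row shifts and turns the commanded pose from where the row before left it, along the tool's axes as they then stand; what a row does not reach is not made up. A row lasts 1/8 s, in which the tool goes at most 62.5 mm and 10.7 degrees, less where a joint would pass 70% of its speed; a pose out of reach is approached as far as the arm can. A call with a gripper value outside its range is refused whole. The fingers move at their own pace and stop on an object; "grip_force" is the grip in N (left out, the last holds). Time passes only in rows, so rows that do not move let the fingers close. It gives the time, the measured TCP pose, the force, the opening and the grip force at its end, in the units of the state.
- state(): the state, without advancing time (a new reading comes with each control period).
- snapshot(name): name is "scene" or "top" or "wrist"; returns a dict with "img" (420x560x3 uint8, red, green, blue), "fovy" (degrees; the focal length in pixels is half the picture's height over the tangent of half this angle, whatever the lens; pixels are square), "cx", "cy" (the principal point, pixels), "T" (4x4, takes a point from camera to world coordinates). Camera axes: x right, y up, looking along -z (the intrinsics and any distortion apply to the point x, -y, -z); pixel columns grow to the right and rows downward; lengths in m; the calibration is good to about 2 mm. A picture is of the moment at which its call begins. There is no depth.
- hand_in(): hands the job in; it is judged then, once.
The state is a dict: "time": time; "q": joint angles; "joint_vel": joint speeds; "joint_efforts": joint torques, N m; "position": TCP position; "tcp_rot": TCP orientation; "force": force on the tool from outside, world axes, zero at the start; "ft_torque": the same for the moment, N m; "width": opening from 0.0 (shut) to 1.0 (fully open); "finger_force": force on a finger pad.
Only numpy, scipy, OpenCV 4.12 (cv2) and the standard library are available. Lean on these libraries where they do the work, as an engineer would, in place of code of your own. Each camera call takes 0.05 s, during which the arm holds its last target. There are 200 camera calls.

### The job

The glue warmer on the bench is to be refilled. First slide its heat control all the way to off (the right-hand end as you face the pot, where the white scale is thinnest); then lift the loose lid off the leaning pot by its wooden knob and set it down gently, flat and knob up, in the middle of the round cork-topped stand, letting go only once it rests there. The stand has been set to some height that nobody noted, so feel for its top with the lid; leave the screwdriver, the jar and the offcut where they are.

Things in the scene. Friction and masses are not known exactly. Their poses are not given: they have to be found in the camera images.
- warmer: Glue warmer, fixed on the bench: dark steel base plate 300 x 160 x 12 mm (x -200 to +100 mm), plywood cradle, open aluminium pot leaning 30 degrees to its front, -x (towards the robot). Origin on the bench; z up, x to the rear, y left as one faces the pot. Stands left or right, yawed up to 0.25 rad. The heat slider runs along y at x = -150 mm; a flat white scale beside it is thin at off.
- mouth (a point): Centre of the pot's rim, 142 mm over the bench; this point's axes are those of the warmer (z is up, not along the pot). The pot's axis, outwards, is (-sin 30, 0, cos 30 degrees) in the warmer's frame. Pot: 120 mm outside, 112 mm inside, 100 mm deep.
- shelf_edge (a point): Middle of the front lower edge of the brush shelf, a fixed board 40 mm (x) by 150 mm (y) by 8 mm that hangs over the rear of the lid, 284 mm over the bench (knob: 166 mm), its posts behind the pot. It leaves no room for a gripper upright over the knob: come along the pot's axis, and draw the lid 150 mm out along it before turning it level. Axes as the warmer's.
- lid: Loose aluminium lid, about 0.3 kg, on the pot. Origin: centre of its skirt's underside; z: its axis, out through the knob (at the start 30 degrees off vertical). Along z: skirt, disc 104 mm across, 0-12 mm (inside the mouth with 4 mm play: draw it out along the axis); flange 130 mm across, 12-16 mm, on the rim; neck 16 mm across, 16-24 mm; wooden knob 26 mm across, 24-52 mm. Stands on its skirt.
- knob (a point): Grip point inside the lid's knob, on its axis 40 mm above the lid's origin (so 24 mm over the flange), axes as the lid's. With the fingertips 19 mm past the TCP, a TCP here along the lid's axis clears the flange by 5 mm.
- heat (a joint): Position of the heat slider in m: 0 = off, at the end stop towards the warmer's -y (right-hand end as one faces the pot); 0.06 = full heat, at the +y stop. Starts at 0.025 to 0.06. It slides with about 1.5 N of friction and stays where it is left.
- heat_top (a point): Centre of the top face of the heat slider's grip, a black upright block 28 mm (warmer x) by 20 mm (warmer y, the sliding direction) by 40 mm high; its top is 66.5 mm over the bench and the housing under it 26 mm over the bench, so it can be pinched from above. Axes as the warmer's.
- rest: Round height-adjustable stand, fixed on the bench; origin on the bench at its axis, z up. Only this foot (150 mm across, with a 44 mm column) is reported. Its top is a level disc 160 mm across, centred on the axis: a cork pad sprung on plywood (gives 1 mm per 4 N, 8 mm at most), the cork 78 to 128 mm over the bench: a height that is not reported; find it by touch.
- driver: Bystander: wooden-handled screwdriver, 190 mm long, 26 mm thick, lying along its x on the bench; origin under its middle.
- jar: Bystander: glass screw-top jar, 60 mm across, 90 mm high, standing on the bench; origin under its centre.
- offcut: Bystander: pale wooden offcut 140 x 50 x 30 mm, lying on the bench; origin under its centre.
Mind the look-alikes: they are no part of the job. Of the things that look like the lid, the middle-sized one is meant.

How it is judged:
On the way, in this order (a step that is already met when the one before it is completed fails the run):
1. the heat slider is at its off stop (within 4 mm) with the lid still on the pot (value of joint heat below 0.004 m and distance of lid from where it was at the start of the episode below 0.015 m), for 0.2 s.
2. the lid has been lifted clear of the pot (its origin over 60 mm from the mouth's centre), the heat still off (distance between lid and mouth above 0.06 m and value of joint heat below 0.004 m), for 0.1 s.
3. the lid, still held by the fingers, rests level on the stand, within 25 mm of its axis (contact force between lid and rest above 0.5 N and contact force between the fingers and lid above 1 N and horizontal distance between lid and rest below 0.025 m and angle between lid's own z axis and vertical below 0.15 rad), for 0.1 s.
At the end, for the whole second after the job is handed in: The heat slider is within 4 mm of its off stop, and the lid lies released and still on the stand's cork top, knob up and level (within 0.08 rad), its centre within 25 mm of the stand's axis (value of joint heat below 0.004 m and horizontal distance between lid and rest below 0.025 m and angle between lid's own z axis and vertical below 0.08 rad and z of lid in the frame of rest above 0.065 m and contact force between lid and rest above 0.5 N and linear speed of lid below 0.01 m/s and angular speed of lid below 0.05 rad/s); the robot touches nothing.
It fails at once if the lid is dropped on or pressed down on the stand (over 20 N between them) (contact force between lid and rest above 20 N).
It fails at once if a bystander (screwdriver, jar or offcut) is moved more than 20 mm (distance of any of driver, jar, offcut from where it was at the start of the episode above 0.02 m).
It also fails if it takes over 67 s, if anything falls off the work surface, if the arm or the gripper's body presses on something with over 40 N, if the wrist force passes 120 N, or if a joint passes its speed limit or range.

## Working session

There is one attempt and no reset: what is moved stays moved. The work goes in short steps, Python scripts to look and compute and a tool call to move; the robot and the scene stay as the last step left them, time stands still between calls to the robot, and variables do not carry over. Pictures are saved under pics/ and viewed, at most 10 in all, crops included, and the job is handed in when it is done.

Besides the shell and the picture viewer there is one more tool, called after "Request:" as name(argument=value, ...), one argument or row to a line, values as JSON. carry_out: Moves the arm, as the interface text tells. Its arguments: {"type":"object","properties":{"targets":{"type":"string"},"grip_force":{"type":"number"}},"required":["targets"]}

```bash
mkdir -p pics; python3 - <<'E'
from station import state,snapshot
import cv2,numpy as np
for n in("scene","top","wrist"):
    s=snapshot(n);cv2.imwrite(f"pics/{n}0.png",s["img"][:,:,::-1]);np.savez(f"{n}0.npz",**s)
    print(n,{k:np.round(v,4).tolist() for k,v in s.items() if k!="img" and not isinstance(v,str)})
print(state())
a=cv2.imread("pics/scene0.png");b=cv2.imread("pics/top0.png")
E
```

```text
scene {'fovy': 51.9383, 'cx': 275.6131, 'cy': 201.3276, 'T': [[-0.4576, -0.5619, 0.6891, 1.2126], [0.8891, -0.2946, 0.3502, 0.27], [0.0062, 0.7729, 0.6345, 0.8298], [0.0, 0.0, 0.0, 1.0]]}
top {'fovy': 52.4586, 'cx': 283.6275, 'cy': 216.3189, 'T': [[-0.0131, 0.9942, -0.1068, 0.4116], [-0.9999, -0.0126, 0.0056, -0.0985], [0.0042, 0.1068, 0.9943, 1.4073], [0.0, 0.0, 0.0, 1.0]]}
wrist {'fovy': 70.1636, 'cx': 278.9542, 'cy': 214.5463, 'T': [[0.4011, 0.8895, 0.2187, 0.3427], [-0.916, 0.3894, 0.0963, -0.6138], [0.0005, -0.2389, 0.971, 0.3837], [0.0, 0.0, 0.0, 1.0]]}
{'time': 0.15, 'q': array([-1.19135349e+00,  3.79292587e-01,  1.73463193e+00, -5.87120084e-06,
        1.02848883e+00, -3.32917370e-02]), 'joint_vel': array([ 4.69104661e-05, -1.70184072e-03, -1.55743866e-03,  5.31786221e-04,
        8.04985548e-04,  6.83880767e-04]), 'joint_efforts': array([-1.14805138e-03, -7.64113212e+01, -4.34655762e+01,  6.49409671e-02,
        4.09931119e-02,  5.78166421e-06]), 'position': array([ 0.28067776, -0.64096332,  0.23224307]), 'tcp_rot': array([-3.14077224e+00, -2.22938611e-05,  4.12737599e-01]), 'force': array([0.32069396, 0.15493887, 0.1724362 ]), 'ft_torque': array([0.01627239, 0.03254791, 0.0279925 ]), 'finger_force': 0.0, 'width': 1.000291132663467}
```

View pics/scene0.png

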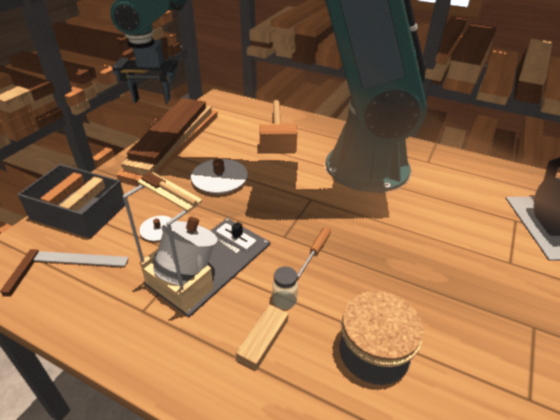

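View pics/top0.png

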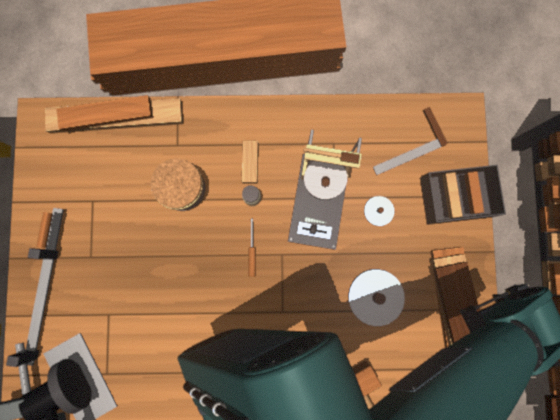

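```bash
cat > h.py <<'E'
import numpy as np,cv2
from scipy.spatial.transform import Rotation as R
def load(f): return dict(np.load(f))
def ray(s,u,v):
    f=210/np.tan(np.radians(float(s["fovy"]))/2);d=np.array([(u-s["cx"])/f,-(v-s["cy"])/f,-1.]);T=s["T"]
    return T[:3,3],T[:3,:3]@d
def plane(s,u,v,z):
    o,d=ray(s,u,v);return o+d*(z-o[2])/d[2]
def proj(s,p):
    T=s["T"];c=T[:3,:3].T@(np.asarray(p)-T[:3,3]);f=210/np.tan(np.radians(float(s["fovy"]))/2)
    return s["cx"]+f*c[0]/-c[2],s["cy"]-f*c[1]/-c[2]
def two(s1,p1,s2,p2):
    o1,d1=ray(s1,*p1);o2,d2=ray(s2,*p2)
    k=np.linalg.lstsq(np.c_[d1,-d2],o2-o1,rcond=None)[0];a=o1+k[0]*d1;b=o2+k[1]*d2
    return (a+b)/2,np.linalg.norm(a-b)
E
python3 - <<'E'
from h import *
t=load("top0.npz");s=load("scene0.npz")
a=cv2.resize(t["img"][120:260,270:400],None,fx=4,fy=4,interpolation=2)
b=cv2.resize(s["img"][180:310,120:290],None,fx=4,fy=4,interpolation=2)
a=cv2.copyMakeBorder(a,0,0,0,0,0)
cv2.imwrite("pics/c1.png",a[:,:,::-1]);cv2.imwrite("pics/c2.png",b[:,:,::-1])
E
```

```text
(no output)
```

View pics/c1.png

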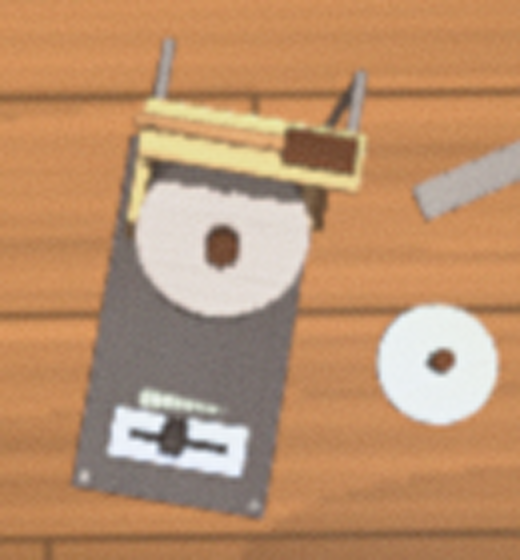

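View pics/c2.png

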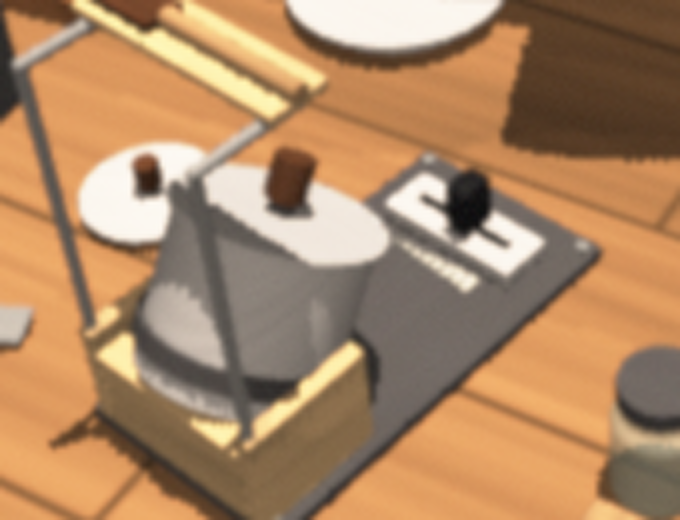

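```bash
python3 - <<'E'
from h import *
t=load("top0.npz");s=load("scene0.npz")
c=lambda u,v:(270+u/4-.375,120+v/4-.375); e=lambda u,v:(120+u/4-.375,180+v/4-.375)
def pr(n,x): print(n,np.round(x,4).tolist() if not isinstance(x,tuple) else [np.round(y,4).tolist() for y in x])
FL=plane(t,*c(73,487),.012);FR=plane(t,*c(263,518),.012);LB=plane(t,*c(131,150),.012)
pr("plate FL,FR,LB",(FL,FR,LB)); d=FL-FR; pr("w,yaw front,left",(np.linalg.norm(d),np.arctan2(-d[0],d[1]),np.arctan2(*(LB-FL)[[1,0]])))
H=[plane(t,*c(*p),.026) for p in((118,405),(248,427),(242,477),(106,455))]
pr("housing",tuple(H)); d=H[0]+H[3]-H[1]-H[2]; pr("centre,yaw",(sum(H)/4,np.arctan2(-d[0],d[1])))
# scene views: near corner FL at e(600,255), FR at e(430,155)
pr("scene FL FR",(plane(s,*e(601,250),.012),plane(s,*e(430,152),.012)))
pr("scene housing c",plane(s,*np.mean([e(388,203),e(434,172),e(546,240),e(508,280)],0),.026))
pr("knob two",two(t,c(222,246),s,e(291,178)))
pr("knob top only",plane(t,*c(222,246),.172))
pr("slider two",two(t,c(174,434),s,e(470,190)))
pr("shelf front edge z.284",(plane(t,*c(136,155),.284),plane(t,*c(360,189),.284)))
# cork
for n,i,box in(("top",t,(145,150,215,220)),("scene",s,(335,285,430,375))):
    x0,y0,x1,y1=box;im=i["img"][y0:y1,x0:x1]
    hsv=cv2.cvtColor(im,cv2.COLOR_RGB2HSV);cv2.imwrite(f"pics/cork_{n}.png",cv2.resize(im,None,fx=5,fy=5,interpolation=2)[:,:,::-1])
a=cv2.imread("pics/cork_top.png");b=cv2.imread("pics/cork_scene.png");h=max(len(a),len(b))
cv2.imwrite("pics/c3.png",np.hstack([cv2.copyMakeBorder(x,0,h-len(x),0,0,0) for x in(a,b)])[:,:800]);print(a.shape,b.shape)
E
```

```text
plate FL,FR,LB [[0.4788, -0.1192, 0.012], [0.4515, -0.274, 0.012], [0.7596, -0.1716, 0.012]]
w,yaw front,left [0.1572, -0.1746, -0.1847]
housing [[0.5444, -0.1565, 0.026], [0.525, -0.262, 0.026], [0.4845, -0.2561, 0.026], [0.5037, -0.1461, 0.026]]
centre,yaw [[0.5144, -0.2052, 0.026], -0.1773]
scene FL FR [[0.4848, -0.1161, 0.012], [0.4539, -0.2704, 0.012]]
scene housing c [0.5162, -0.1994, 0.026]
knob two [[0.6488, -0.23, 0.1617], 0.0001]
knob top only [0.6468, -0.2289, 0.172]
slider two [[0.5169, -0.198, 0.058], 0.0029]
shelf front edge z.284 [[0.6883, -0.1607, 0.284], [0.6632, -0.3107, 0.284]]
(350, 350, 3) (450, 475, 3)
```

View pics/c3.png

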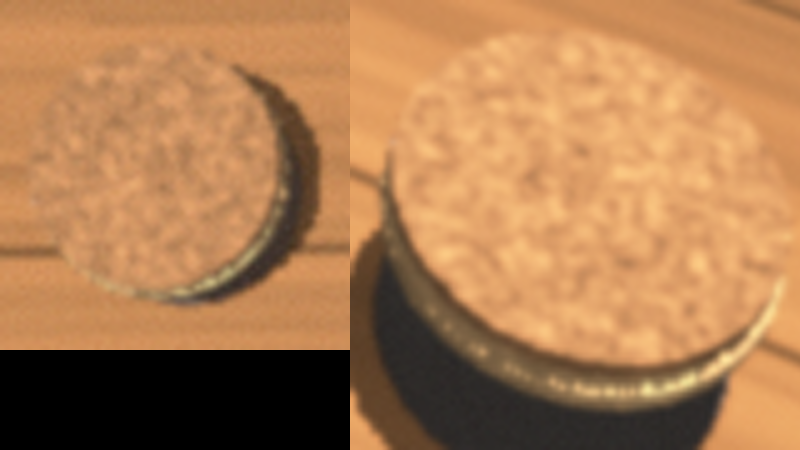

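```bash
cat >> h.py <<'E'
YAW=-.178;O=np.array([.6635,-.2298,0]);W=R.from_euler("z",YAW)
def wp(x,y,z): return O+W.apply([x,y,z])
def go(p,rpy=(np.pi,0,YAW)):
    """shift in present tool axes (mm), then turn (deg rotvec)"""
    from station import state
    s=state();A=R.from_euler("xyz",s["tcp_rot"]);B=R.from_euler("xyz",rpy) if not isinstance(rpy,R) else rpy
    print("t",s["time"],"pos",np.round(s["position"],4),"F",np.round(s["force"],1))
    print("shift",np.round(A.inv().apply(np.asarray(p)-s["position"])*1000,1),"turn",np.round(np.degrees((A.inv()*B).as_rotvec()),2))
    print("shift in final axes",np.round(B.inv().apply(np.asarray(p)-s["position"])*1000,1))
E
python3 - <<'E'
from h import *
t=load("top0.npz");s=load("scene0.npz")
k=lambda u,v,x0,y0:(x0+u/5-.4,y0+v/5-.4)
print("cork",two(t,k(156,170,145,150),s,k(239,197,335,285)))
for z in(.08,.1,.12): print(z,plane(t,*k(156,170,145,150),z),plane(s,*k(239,197,335,285),z))
print("jar",plane(t,252,195,.09),"driver",plane(t,252,247,.013),"offcut",plane(t,250,161,.03))
go(wp(-.15,.0054,.20))
E
```

```text
cork (array([0.65923683, 0.22966962, 0.0949511 ]), np.float64(0.0012347572093244572))
0.08 [0.66222569 0.23279626 0.08      ] [0.64770426 0.22943214 0.08      ]
0.1 [0.65844938 0.22780369 0.1       ] [0.66277185 0.23051554 0.1       ]
0.12 [0.65467308 0.22281113 0.12      ] [0.67783943 0.23159894 0.12      ]
jar [ 0.62127846 -0.0079923   0.09      ] driver [ 0.46191497 -0.00181022  0.013     ] offcut [0.74418818 0.00213133 0.03      ]
t 0.15 pos [ 0.2807 -0.641   0.2322] F [0.3 0.2 0.2]
shift [ 394.  -311.1   32.5] turn [-5.000e-02  1.000e-02  3.385e+01]
shift in final axes [ 154.  -477.8   32.2]
```

Request:
carry_out(
  targets="40 -30 0 0 0 0 -1;48 -38 0 0 0 0 -1;48 -38 5 0 0 0 -1;48 -38 5 0 0 0 -1;48 -38 5 0 0 0 -1;48 -38 5 0 0 0 -1;48 -38 5 0 0 0 -1;48 -38 5 0 0 0 -1",
  grip_force=20,
)

```text
time: 1.15
position: [0.5071, -0.2174, 0.2027]
tcp_rot: [3.141, -0.0, 0.413]
force: [1.3, -1.6, 0.1]
width: 0.997
finger_force: 0.0
```

Request:
carry_out(
  targets="10 -8 0 0 0 8.5 -1;0 0 0 0 0 8.5 -1;0 0 0 0 0 8.5 -1;0 0 0 0 0 8.4 -1;0 0 0 0 0 0 -1",
)

```text
time: 1.78
position: [0.5123, -0.2078, 0.2026]
tcp_rot: [-3.142, 0.0, -0.178]
force: [0.1, 0.1, -0.1]
width: 0.998
finger_force: 0.0
```

```bash
python3 - <<'E'
from h import *
from station import snapshot
s=snapshot("wrist");np.savez("w1.npz",**s);cv2.imwrite("pics/w1.png",s["img"][:,:,::-1])
go(wp(-.15,.0054,.055))
for n,p in(("slider",wp(-.15,.0054,.0665)),("knobtop",wp(-.02,0,.1766)),("FL",wp(-.2,.08,.012)),("FR",wp(-.2,-.08,.012))):print(n,proj(s,p))
E
```

```text
t 1.825 pos [ 0.5124 -0.2078  0.2026] F [-0.5  0.7  0. ]
shift [  2.7 -10.5 147.6] turn [-0.    0.01  0.13]
shift in final axes [  2.6 -10.6 147.6]
slider (np.float64(268.41057432936987), np.float64(208.8995977629349))
knobtop (np.float64(269.7706867610227), np.float64(13.282803191015091))
FL (np.float64(208.18911874111689), np.float64(239.53047627060783))
FR (np.float64(341.2227057061875), np.float64(239.46001911430687))
```

View pics/w1.png

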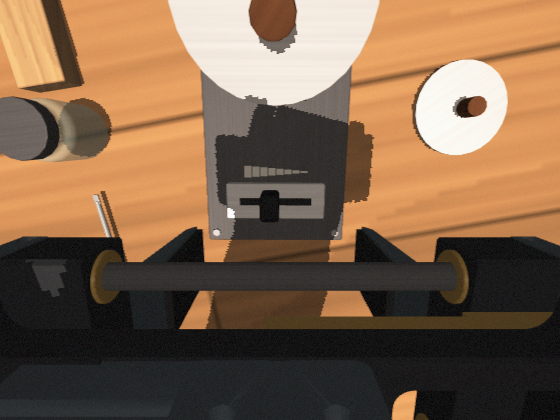

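Request:
carry_out(
  targets="2 -10 45 0 0 0 -1;0 0 45 0 0 0 -1;0 0 30 0 0 0 -1;0 0 18 0 0 0 -1;0 0 9 0 0 0 -1;0 0 0 0 0 0 1;0 0 0 0 0 0 1;0 0 0 0 0 0 1",
  grip_force=15,
)

```text
time: 2.82
position: [0.5167, -0.1986, 0.0565]
tcp_rot: [3.141, -0.001, -0.179]
force: [-0.1, -0.5, -0.5]
width: 0.704
finger_force: 0.0
```

Request:
carry_out(
  targets="0 0 0 0 0 0 1;0 0 0 0 0 0 1",
)

```text
time: 3.08
position: [0.5163, -0.1985, 0.0559]
tcp_rot: [3.142, -0.0, -0.179]
force: [0.6, -1.1, 0.9]
width: 0.484
finger_force: 0.0
```

Request:
carry_out(
  targets="0 0 0 0 0 0 1;0 0 0 0 0 0 1;0 0 0 0 0 0 1;0 0 0 0 0 0 1",
)

```text
time: 3.58
position: [0.5162, -0.1984, 0.0557]
tcp_rot: [-3.142, 0.0, -0.179]
force: [0.3, -0.0, 0.2]
width: 0.217
finger_force: 15.0
```

Request:
carry_out(
  targets="0 6 0 0 0 0 1;0 8 0 0 0 0 1;0 8 0 0 0 0 1;0 6 0 0 0 0 1;0 2 0 0 0 0 1;0 0 0 0 0 0 1",
)

```text
time: 4.32
position: [0.5107, -0.2282, 0.0557]
tcp_rot: [3.141, 0.0, -0.179]
force: [-2.9, -1.1, 2.0]
width: 0.222
finger_force: 15.0
```

Request:
carry_out(
  targets="0 2 0 0 0 0 1;0 0 0 0 0 0 1;0 2 0 0 0 0 1;0 0 0 0 0 0 1",
)

```text
time: 4.82
position: [0.51, -0.2319, 0.0557]
tcp_rot: [-3.142, 0.0, -0.179]
force: [-2.9, 0.7, 1.8]
width: 0.217
finger_force: 15.0
```

Request:
carry_out(
  targets="0 1 0 0 0 0 1;0 1 0 0 0 0 1;0 0 0 0 0 0 1",
)

```text
time: 5.2
position: [0.5097, -0.2336, 0.0557]
tcp_rot: [-3.141, 0.0, -0.179]
force: [-3.1, 4.2, 4.5]
width: 0.218
finger_force: 15.0
```

Request:
carry_out(
  targets="0 1 0 0 0 0 1;0 0 0 0 0 0 1",
)

```text
time: 5.45
position: [0.5096, -0.2338, 0.0557]
tcp_rot: [-3.14, 0.001, -0.179]
force: [-0.6, 14.2, 6.4]
width: 0.217
finger_force: 15.0
```

Request:
carry_out(
  targets="0 0 0 0 0 0 -1;0 0 0 0 0 0 -1;0 0 0 0 0 0 -1;0 0 0 0 0 0 -1;0 0 -30 0 0 0 -1;0 0 -50 0 0 0 -1;0 0 -50 0 0 0 -1;0 0 -50 0 0 0 -1",
)

```text
time: 6.45
position: [0.5094, -0.2348, 0.2374]
tcp_rot: [3.142, -0.0, -0.179]
force: [-0.0, 0.1, -0.1]
width: 1.003
finger_force: 0.0
```

```bash
sed -i 's/O=np.array(.*0\]);W/O=np.array([.6633,-.2310,0]);W/' h.py; cat >> h.py <<'E'
AX=np.array([-.5,0,.8660]);KN=wp(-.014,-.0005,.1662)
TILT=R.from_euler("xyz",(np.pi,0,YAW))*R.from_euler("y",30,degrees=True)
E
python3 - <<'E'
from h import *
from station import snapshot
print(TILT.apply([0,0,1]),W.apply(AX))
go(KN+.1*W.apply(AX),TILT)
s=snapshot("wrist");np.savez("w2.npz",**s)
im=s["img"];cv2.imwrite("pics/w2.png",im[:,:,::-1])
print("slider off?",proj(s,wp(-.15,-.03,.0665)),proj(s,KN+.012*W.apply(AX)))
E
```

```text
[ 0.49209989 -0.08853076 -0.8660254 ] [-0.49209989  0.08853076  0.866     ]
t 6.45 pos [ 0.5094 -0.2348  0.2374] F [-0.   0.1 -0.1]
shift [ 86.8 -30.6 -15.4] turn [ 2.000e-02  2.999e+01 -5.000e-02]
shift in final axes [ 82.8 -30.5  30.1]
slider off? (np.float64(278.11885898152923), np.float64(203.66671101280073)) (np.float64(231.47533996279904), np.float64(39.327777663053325))
```

View pics/w2.png

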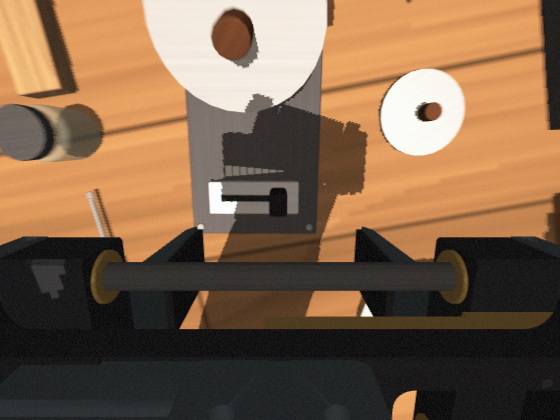

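Request:
carry_out(
  targets="0 0 -20 0 10 0 -1;0 0 0 0 10 0 -1;0 0 0 0 10 0 -1;30 -11 0 0 0 0 -1;30 -11 10 0 0 0 -1;23 -9 20 0 0 0 -1;0 0 0 0 0 0 -1;0 0 0 0 0 0 -1",
)

```text
time: 7.5
position: [0.6, -0.2197, 0.2707]
tcp_rot: [-3.141, -0.523, -0.179]
force: [-0.1, -0.4, 0.3]
width: 1.001
finger_force: 0.0
```

```bash
python3 - <<'E'
from h import *
from station import snapshot
go(KN,TILT)
s=snapshot("wrist");np.savez("w3.npz",**s)
im=s["img"];cv2.imwrite("pics/w3.png",im[:,:,::-1])
print(proj(s,KN+.012*W.apply(AX)),proj(s,KN-.016*W.apply(AX)))
E
```

```text
t 7.5 pos [ 0.6    -0.2197  0.2707] F [-0.1 -0.4  0.3]
shift [ -8.6   0.4 115.7] turn [ 0.01  0.05 -0.04]
shift in final axes [ -8.7   0.4 115.7]
(np.float64(279.6399743328929), np.float64(229.0625887349552)) (np.float64(279.5266713102928), np.float64(220.88618360438468))
```

View pics/w3.png

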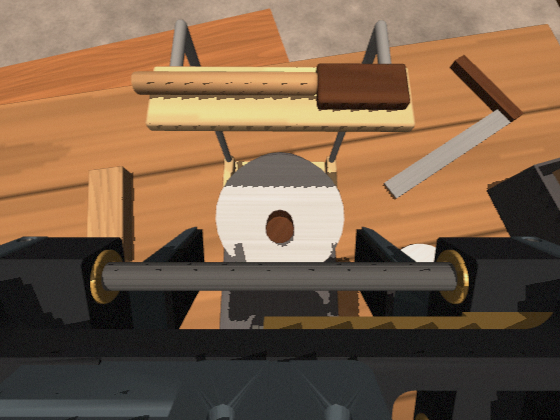

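Request:
carry_out(
  targets="-7 0 25 0 0 0 -1;0 0 35 0 0 0 -1;0 0 30 0 0 0 -1;0 0 16 0 0 0 -1;0 0 8 0 0 0 -1;0 0 0 0 0 0 -1",
  grip_force=40,
)

```text
time: 8.3
position: [0.6513, -0.23, 0.1717]
tcp_rot: [-3.139, -0.521, -0.179]
force: [0.2, -0.5, -0.1]
width: 1.0
finger_force: 0.0
```

Request:
carry_out(
  targets="0 0 0 0 0 0 1;0 0 0 0 0 0 1;0 0 0 0 0 0 1;0 0 0 0 0 0 1;0 0 0 0 0 0 1;0 0 0 0 0 0 1;0 0 0 0 0 0 1;0 0 0 0 0 0 1",
)

```text
time: 9.3
position: [0.6511, -0.2296, 0.171]
tcp_rot: [-3.139, -0.52, -0.179]
force: [-0.4, -0.1, -0.5]
width: 0.274
finger_force: 40.0
```

Request:
carry_out(
  targets="0 0 -3 0 0 0 1;0 0 -8 0 0 0 1;0 0 -15 0 0 0 1;0 0 -25 0 0 0 1;0 0 -30 0 0 0 1;0 0 -30 0 0 0 1;0 0 -25 0 0 0 1;0 0 -20 0 0 0 1",
)

```text
time: 10.3
position: [0.5739, -0.2161, 0.3084]
tcp_rot: [-3.14, -0.521, -0.179]
force: [-0.3, -0.1, -2.8]
width: 0.275
finger_force: 40.0
```

```bash
python3 - <<'E'
from h import *
from station import state
print(state()["q"],state()["width"])
# target upright over the stand, lid bottom well above
go((.659,.229,.25))
E
```

```text
[-0.45408306 -0.01334101  2.11947508  0.26637672  0.54713848  1.10151983] 0.2751063869613496
t 10.3 pos [ 0.5739 -0.2161  0.3084] F [-0.3 -0.1 -2.8]
shift [ -25.1 -453.1   53.7] turn [-8.000e-02 -2.985e+01 -2.000e-02]
shift in final axes [   4.9 -453.1   58.4]
```

Request:
carry_out(
  targets="0 0 0 0 -5 0 1;0 0 0 0 -8 0 1;0 0 0 0 -9 0 1;0 0 0 0 -7.9 0 1;0 -20 0 0 0 0 1;0 -35 0 0 0 0 1;0 -45 0 0 0 0 1;0 -45 0 0 0 0 1",
)

```text
time: 11.3
position: [0.5998, -0.0716, 0.3073]
tcp_rot: [-3.139, -0.0, -0.178]
force: [0.5, -0.9, -3.3]
width: 0.275
finger_force: 40.0
```

Request:
carry_out(
  targets="0 -45 0 0 0 0 1;0 -45 0 0 0 0 1;0 -45 0 0 0 0 1;0 -45 0 0 0 0 1;0 -45 0 0 0 0 1;0 -35 0 0 0 0 1;0 -25 0 0 0 0 1;0 -15 0 0 0 0 1",
)

```text
time: 12.3
position: [0.6531, 0.2228, 0.3077]
tcp_rot: [-3.139, 0.001, -0.177]
force: [-0.3, -0.5, -1.4]
width: 0.276
finger_force: 40.0
```

Request:
carry_out(
  targets="0 0 0 0 0 0 1;0 0 0 0 0 0 1",
)

```text
time: 12.55
position: [0.6533, 0.2209, 0.3074]
tcp_rot: [-3.14, 0.002, -0.178]
force: [-0.2, -1.0, -2.9]
width: 0.275
finger_force: 40.0
```

```bash
python3 - <<'E'
from h import *
from station import snapshot
go((.659,.229,.16))
a=[]
for n in("scene","wrist"):
    s=snapshot(n);np.savez(n+"4.npz",**s);im=s["img"]
    if n=="scene": im=cv2.resize(im[180:400,260:540],None,fx=1.9,fy=1.9)[:420]
    a.append(im[:420,:400] if n!="scene" else im[:420,:400])
# wrist only lower info; show scene crop and wrist half
s=load("wrist4.npz");sc=load("scene4.npz")
x=cv2.resize(sc["img"][200:400,280:460],(400,444))[:420];y=cv2.resize(s["img"],(400,300));y=cv2.copyMakeBorder(y,0,120,0,0,0)
cv2.imwrite("pics/p4.png",np.hstack([x,y])[:,:,::-1])
E
```

```text
t 12.55 pos [0.6533 0.2209 0.3074] F [-0.2 -1.  -2.9]
shift [  4.4  -8.7 147.4] turn [-0.11  0.12 -0.01]
shift in final axes [  4.1  -9.  147.4]
```

View pics/p4.png

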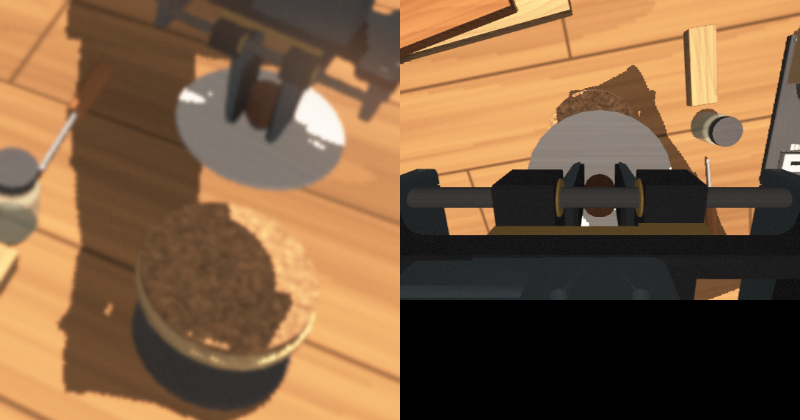

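Request:
carry_out(
  targets="5 -9 25 0 0 0 1;0 0 35 0 0 0 1;0 0 30 0 0 0 1;0 0 20 0 0 0 1;0 0 10 0 0 0 1;0 0 5 0 0 0 1;0 0 0 0 0 0 1;0 0 0 0 0 0 1",
)

```text
time: 13.65
position: [0.6602, 0.2302, 0.1833]
tcp_rot: [-3.139, 0.001, -0.178]
force: [0.9, -0.1, -2.8]
width: 0.277
finger_force: 40.0
```

Request:
carry_out(
  targets="0 0 1 0 0 0 1;0 0 1 0 0 0 1;0 0 1 0 0 0 1;0 0 1 0 0 0 1;0 0 0 0 0 0 1",
)

```text
time: 14.28
position: [0.6597, 0.2301, 0.1783]
tcp_rot: [-3.14, 0.002, -0.178]
force: [-0.1, -0.3, -3.5]
width: 0.274
finger_force: 40.0
```

Request:
carry_out(
  targets="0 0 1 0 0 0 1;0 0 1 0 0 0 1;0 0 1 0 0 0 1;0 0 1 0 0 0 1;0 0 0 0 0 0 1",
)

```text
time: 14.9
position: [0.6597, 0.23, 0.1743]
tcp_rot: [-3.14, 0.002, -0.178]
force: [0.8, 0.4, -2.7]
width: 0.275
finger_force: 40.0
```

Request:
carry_out(
  targets="0 0 1 0 0 0 1;0 0 1 0 0 0 1;0 0 1 0 0 0 1;0 0 1 0 0 0 1;0 0 0 0 0 0 1",
)

```text
time: 15.52
position: [0.6597, 0.2301, 0.1703]
tcp_rot: [-3.14, 0.002, -0.178]
force: [-0.5, 0.5, -2.4]
width: 0.276
finger_force: 40.0
```

Request:
carry_out(
  targets="0 0 1 0 0 0 1;0 0 1 0 0 0 1;0 0 1 0 0 0 1;0 0 1 0 0 0 1;0 0 0 0 0 0 1",
)

```text
time: 16.15
position: [0.6597, 0.2301, 0.1663]
tcp_rot: [-3.14, 0.002, -0.178]
force: [-0.0, -0.5, -2.4]
width: 0.277
finger_force: 40.0
```

Request:
carry_out(
  targets="0 0 1 0 0 0 1;0 0 1 0 0 0 1;0 0 1 0 0 0 1;0 0 1 0 0 0 1;0 0 0 0 0 0 1",
)

```text
time: 16.77
position: [0.6597, 0.2301, 0.1623]
tcp_rot: [-3.14, 0.002, -0.178]
force: [-0.4, -0.5, -3.3]
width: 0.28
finger_force: 40.0
```

Request:
carry_out(
  targets="0 0 1 0 0 0 1;0 0 1 0 0 0 1;0 0 1 0 0 0 1;0 0 1 0 0 0 1;0 0 0 0 0 0 1",
)

```text
time: 17.4
position: [0.6597, 0.2301, 0.1583]
tcp_rot: [-3.14, 0.002, -0.178]
force: [0.2, -0.5, -2.6]
width: 0.276
finger_force: 40.0
```

Request:
carry_out(
  targets="0 0 1 0 0 0 1;0 0 1 0 0 0 1;0 0 1 0 0 0 1;0 0 1 0 0 0 1;0 0 0 0 0 0 1",
)

```text
time: 18.02
position: [0.6596, 0.2301, 0.1543]
tcp_rot: [-3.14, 0.002, -0.178]
force: [-0.8, 0.4, -2.7]
width: 0.28
finger_force: 40.0
```

Request:
carry_out(
  targets="0 0 1 0 0 0 1;0 0 1 0 0 0 1;0 0 1 0 0 0 1;0 0 0 0 0 0 1",
)

```text
time: 18.52
position: [0.6596, 0.2301, 0.1513]
tcp_rot: [-3.14, 0.002, -0.178]
force: [0.2, -0.5, -2.2]
width: 0.273
finger_force: 40.0
```

Request:
carry_out(
  targets="0 0 1 0 0 0 1;0 0 1 0 0 0 1;0 0 1 0 0 0 1;0 0 0 0 0 0 1",
)

```text
time: 19.02
position: [0.6598, 0.2301, 0.1486]
tcp_rot: [-3.14, 0.002, -0.178]
force: [0.4, -0.5, 0.7]
width: 0.274
finger_force: 40.0
```

Request:
carry_out(
  targets="0 0 0.5 0 0 0 1;0 0 0 0 0 0 1;0 0 0 0 0 0 1",
)

```text
time: 19.4
position: [0.6598, 0.2301, 0.1481]
tcp_rot: [-3.139, 0.002, -0.178]
force: [-0.5, -1.6, 2.5]
width: 0.277
finger_force: 40.0
```

Request:
carry_out(
  targets="0 0 0 0 0 0 -1;0 0 0 0 0 0 -1;0 0 0 0 0 0 -1;0 0 0 0 0 0 -1;0 0 0 0 0 0 -1;0 0 0 0 0 0 -1;0 0 0 0 0 0 -1",
)

```text
time: 20.27
position: [0.6597, 0.2302, 0.1479]
tcp_rot: [-3.139, 0.002, -0.178]
force: [0.7, 0.6, 0.4]
width: 0.991
finger_force: 0.0
```

Request:
carry_out(
  targets="0 0 -5 0 0 0 -1;0 0 -20 0 0 0 -1;0 0 -40 0 0 0 -1;0 0 -40 0 0 0 -1;-40 0 -30 0 0 0 -1;-50 0 0 0 0 0 -1;-50 0 0 0 0 0 -1;0 0 0 0 0 0 -1",
)

```text
time: 21.28
position: [0.5198, 0.255, 0.2849]
tcp_rot: [-3.139, 0.001, -0.176]
force: [0.4, -0.3, 0.4]
width: 1.001
finger_force: 0.0
```

```bash
python3 - <<'E'
from h import *
from station import snapshot,state
t=snapshot("top");s=snapshot("scene")
x=cv2.resize(t["img"][120:260,140:360],None,fx=1.8,fy=1.8);y=cv2.resize(s["img"][200:400,140:460],None,fx=1.24,fy=1.24)
h=max(len(x),len(y));cv2.imwrite("pics/p5.png",np.hstack([cv2.copyMakeBorder(i,0,h-len(i),0,0,0) for i in(x,y)])[:,:800,::-1])
print(state()["time"],state()["force"])
E
```

```text
21.375 [ 0.64671147 -0.38816939  0.41138517]
```

View pics/p5.png

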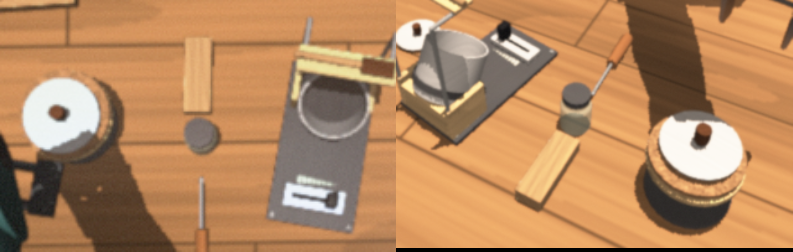

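```bash
python3 -c "
from station import hand_in
print(hand_in())"
```

```text
the job is handed in; nothing more can be done
None
```

The job is handed in (the station gave no verdict): the heat slider is at its off stop, and the lid lies released, flat and knob up, about 2 mm off the middle of the cork stand by the last picture, with the screwdriver, jar and offcut not touched.

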